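# Hold a spring clip open around a recipe card

## Task

Pick up the larger of the two grey spring clips by its tails, squeeze it wide open against its spring and hold it in the air gaping around the free upright side edge of the recipe card, about half-way up, with the edge well in between the jaws and neither jaw touching it, ready to bite. Finish holding it so: the program ends with the clip still squeezed open in the gripper. Do not push the card stand out of place or disturb the small clip, the dessert cup or the tape roll.

Things in the scene. Friction and masses are not known exactly. Their poses are not given: they have to be found in the camera images.
- large_clip: The larger grey plastic spring clip (like a big clothes peg), about 70 g: two mirror halves on a pivot pin. It lies on its side, pin upright, 40 mm high. Axes of its left (+y) half: origin on the pin axis at the underside, x towards the jaws, z up. Jaw tips 60 mm ahead of the pin (+x), tail ends 46 mm behind. Shut, the tails form a V, 50 mm over the ends, 42 mm at 28 mm behind the pin.
- large_clip_left (a point): Point on the large clip's pin axis, half-way up (20 mm above the underside), axes of the left half: x to its jaw tip, z up. Shut, x is the clip's centre line; open, each half is turned from that line by half the joint value (this one counter-clockwise from above). Inner face of the jaw arm at y = +5 mm, of its toe (last 12 mm) at +0.5 mm. Fully open, the jaw tips gape about 35 mm.
- large_clip_right (a point): The same point with the axes of the clip's right half (mirror image: inner faces at y = -5 and -0.5 mm), which turns clockwise when opened.
- large_clip_jaw (a joint): Opening angle between the halves of the large clip, rad: 0 shut, 0.60 fully open at a stop, where the tails' outer faces are parallel and 24 mm apart. Opened by squeezing the ribbed tails together; 28 mm behind the pin this takes about 4 N to begin and 10 N to hold fully open. Let go, it snaps shut.
- card_stand: Loose wooden stand (0.6 kg) with a stiff white card fixed upright in it. Origin: underside, below the card's middle. Card: 3 mm thick along x, y -58 to +58 mm, 20 to 116 mm above the worktop. Foot: 60 mm along x, y -42 to +58 mm, 18 mm high, with 27 mm high cheeks by the card. A round post, 129 mm high, covers the +y side edge; the -y side edge is free, overhanging the foot by 16 mm.
- card_edge (a point): The middle of the card's free upright side edge (y = -58 mm of the stand, 68 mm above the worktop), with the stand's axes: +y points from this edge into the card, z up.
- small_clip: Bystander: a smaller grey spring clip of the same shape, 66 mm long and 26 mm high as it lies; origin at its pin's underside, x towards the jaws. It may lie in either of two places, the large clip in the other.
- dessert_cup: Bystander: a small filled paper dessert cup, 59 mm wide, 46 mm high; origin at its underside.
- tape_roll: Bystander: a roll of masking tape lying flat, 82 mm wide, 24 mm high; origin at its underside.
Not all that is in view belongs to the job. What is shaped like the large_clip but red is not meant.

How it is judged:
At the end, for the whole second after the job is handed in: Large clip held in the fingers, at rest, open at least 0.42 rad; the card edge's middle lies between the jaws, 10 to 48 mm from the pin (12 mm or more inside the tips), within 25 mm of the clip's mid-height; card and stand untouched, upright, within 12 mm of their start (value of joint large_clip_jaw above 0.42 rad and contact force between the fingers and large_clip above 2 N and x of card_edge in the frame of large_clip_left between 0.01 and 0.048 m and x of card_edge in the frame of large_clip_right between 0.01 and 0.048 m and y of card_edge in the frame of large_clip_left below -0.001 m and y of card_edge in the frame of large_clip_right above 0.001 m and z of card_edge in the frame of large_clip_left between -0.025 and 0.025 m and contact force between each of large_clip, the arm, the fingers and card_stand below 0.2 N and linear speed of large_clip below 0.03 m/s and distance of card_stand from where it was at the start of the episode below 0.012 m and angle between card_stand's own z axis and vertical below 0.05 rad); the arm keeps its last pose, push and grip.
It fails at once if the card stand is pushed more than 15 mm or tipped (distance of card_stand from where it was at the start of the episode above 0.015 m or angle between card_stand's own z axis and vertical above 0.2 rad).
It fails at once if the small clip, the dessert cup or the tape roll is moved by more than 20 mm (distance of any of small_clip, dessert_cup, tape_roll from where it was at the start of the episode above 0.02 m).
It also fails if it takes over 35 s, if anything falls off the work surface, if the arm or the gripper's body presses on something with over 40 N, if the wrist force passes 120 N, or if a joint passes its speed limit or range.

## Robot

A 7-joint arm with a two-finger parallel gripper is mounted at the origin on a cart in front of the work surface, level with it; the furniture and walls round the work are solid. World frame = base frame: x ahead of the robot, y to its left, z up, the work surface at z = 0. Lengths are in m, angles in rad, forces in N, time in s.
With the tool pointing down it reaches from about 0.425 to 0.875 m from the base axis. Payload 4.7 kg.
Tool frame: the origin (TCP) lies at the very end of the fingers, on their centre line; the grasp point (between the pads) lies 19 mm behind it; z points along the fingers, y is the line along which they close (so a half turn about z gives the same grasp; the last joint's range is limited). The gripper opens to 87 mm and grips with 3 to 60 N. Pads are 19 mm wide; open, the fingers measure 117 mm over their backs; the gripper's body (75 mm by 190 mm) begins 51 mm behind the grasp point.
Start: joints at [-1.202, 0.321, -0.07, 1.45, 0.023, 1.371, -0.057], TCP at [0.226, 0.61, 0.223] pointing down, gripper open.
Joint ranges: [-2.86, 2.86], [-0.3, 2.09], [-1.38, 1.24], [0.06, 2.45], [-1.56, 4.7], [0.09, 2.05], [-2.69, 2.69]. Speed limits (rad/s): [2.57, 2.57, 3.14, 3.14, 3.14, 3.14, 3.14].

## Interface

Orientations are given as a rotation vector (axis times angle).
In Python, from bench import ctrl, vision gives the robot as it stands.
- The arm moves only by the tool jog_arm, never from a script. Its argument "increments" is a list of rows, each an object of numbers: "tx", "ty", "tz": the shift along the tool's x, y, z in mm; "wx", "wy", "wz": the turn, a rotation vector about the tool's x, y, z in rad; "gripper": the opening, from 0 (shut) to 1 (fully open). In form: [{"tx": .., "ty": .., "tz": .., "wx": .., "wy": .., "wz": .., "gripper": ..}, ...]. A call has exactly 5 rows; each row is the pose to reach, as a shift and turn from the pose commanded when the call began, along the tool's axes at that moment; what a row does not reach only later rows make up. A row lasts 1/12 s, in which the tool goes at most 41.7 mm and 7.16 degrees, less where a joint would pass 70% of its speed; a pose out of reach is approached as far as the arm can. A call with a gripper value outside its range is refused whole. The fingers move at their own pace and stop on an object; "grip_force" is the grip in N (left out, the last holds). Time passes only in rows, so rows that repeat a pose let the fingers close, or fill a call up. It gives the time, the measured TCP pose, the force, the opening and the grip force at its end, in the units of the state.
- ctrl.get_state(): the state, without advancing time (a new reading comes with each control period).
- vision.get_image(name): name is "scene" or "top"; returns a dict with "color" (420x560x3 uint8, blue, green, red), "fx", "fy", "cx", "cy" (pixels), "k1" (the pictures are not rectified: a ray, as slopes to the right and down, at radius r is drawn at 1 + k1 r^2 times it, then the intrinsics apply), "extrinsics" (4x4, takes a point from world to camera coordinates). Camera axes: x right, y down, z forward; pixel columns grow to the right and rows downward; lengths in m; the calibration is good to about 2 mm. A picture is of the moment at which its call begins. There is no depth.
- ctrl.close_job(): hands the job in; it is judged then, once.
Trained networks look in the newest picture that a camera, given by its name, has taken for a name from the list of things; names that differ only in an ending like _2 or _b are one class to them, and where a whole thing is asked for, a point or a joint stands for the part that bears it (a point fixed in the world has none). Each returns a list of dicts, best first, with "conf" (0 to 1); they miss things now and then, are a little off and sometimes report something else, mostly with a low value. They report only what shows in the picture. A call takes as long as a camera call. They do not tell look-alikes from the thing itself.
- vision.spot_in(camera, thing): "bbox" ([left, top, right, bottom] in pixels, round what is visible of it).
The state is a dict: "time": time; "joint_positions": joint angles; "qd": joint speeds; "joint_torque": joint torques, N m; "position": TCP position; "tool_rot": TCP orientation; "ft_force": force on the tool from outside, world axes, zero at the start; "torque": the same for the moment, N m; "grip_width": opening from 0.0 (shut) to 1.0 (fully open); "grip_force": force on a finger pad.
Only numpy, scipy, OpenCV 4.12 (cv2) and the standard library are available. Lean on these libraries where they do the work, as an engineer would, in place of code of your own. Each camera call takes 0.05 s, during which the arm holds its last target. There are 200 camera calls.

## Working session

There is one attempt and no reset: what is moved stays moved. The work goes in short steps, Python scripts to look and compute and a tool call to move; the robot and the scene stay as the last step left them, time stands still between calls to the robot, and variables do not carry over. Pictures are saved under pics/ and viewed, at most 10 in all, crops included, and the job is handed in when it is done.

Besides the shell and the picture viewer there is one more tool, called as name(argument=value, ...) on one line, values as JSON. jog_arm: Moves the arm, as the interface text tells. Its arguments: {"type":"object","properties":{"increments":{"type":"array"},"grip_force":{"type":"number"}},"required":["increments"]}

```bash
mkdir -p pics
cat > h.py <<'E'
import numpy as np, cv2
from bench import ctrl, vision
from scipy.spatial.transform import Rotation as R
def cam(i):
    K=np.array([[i['fx'],0,i['cx']],[0,i['fy'],i['cy']],[0,0,1.]]); return K,np.array([i['k1'],0,0,0,0.]),np.array(i['extrinsics'])
def ray(i,px):
    K,D,E=cam(i); u=cv2.undistortPoints(np.array(px,float).reshape(-1,1,2),K,D).reshape(-1,2)
    d=np.c_[u,np.ones(len(u))]@E[:3,:3]; c=-E[:3,:3].T@E[:3,3]; return c,d
def atz(i,px,z):
    c,d=ray(i,px); return c+d*((z-c[2])/d[:,2])[:,None]
def proj(i,P):
    K,D,E=cam(i); return cv2.projectPoints(np.array(P,float).reshape(-1,1,3),cv2.Rodrigues(E[:3,:3])[0],E[:3,3],K,D)[0].reshape(-1,2)
E
python3 - <<'E'
from h import *
import pickle
for n in ['scene','top']:
    i=vision.get_image(n); cv2.imwrite(f'pics/{n}0.png',i['color']); pickle.dump(i,open(n+'0.pkl','wb'))
    K,D,E=cam(i);print(n,K[0,0],D[0],(-E[:3,:3].T@E[:3,3]).round(3),E[2,:3].round(2))
    for t in ['large_clip','small_clip','card_stand','dessert_cup','tape_roll']:
        print(t,[(np.round(b['bbox']).tolist(),round(b['conf'],2)) for b in vision.spot_in(n,t)[:4]])
print(ctrl.get_state())
E
```

```text
scene 472.8257858272684 0.01995093129101311 [ 0.176 -0.768  0.883] [ 0.38  0.58 -0.72]
large_clip [([352.0, 276.0, 400.0, 322.0], 0.72)]
small_clip [([266.0, 264.0, 291.0, 289.0], 0.78), ([204.0, 132.0, 235.0, 187.0], 0.75)]
card_stand [([204.0, 130.0, 238.0, 190.0], 0.87)]
dessert_cup [([254.0, 155.0, 279.0, 176.0], 0.89)]
tape_roll [([291.0, 317.0, 333.0, 363.0], 0.94), ([314.0, 226.0, 350.0, 267.0], 0.15)]
top 430.9202664065646 -0.11570419428826242 [ 0.451 -0.092  1.217] [ 0.13 -0.02 -0.99]
large_clip [([363.0, 176.0, 399.0, 196.0], 0.71), ([300.0, 177.0, 337.0, 195.0], 0.55)]
small_clip []
card_stand [([152.0, 201.0, 202.0, 231.0], 0.69)]
dessert_cup [([189.0, 156.0, 209.0, 178.0], 0.74), ([370.0, 229.0, 398.0, 260.0], 0.17)]
tape_roll [([366.0, 231.0, 398.0, 262.0], 0.73)]
{'time': 0.6, 'joint_positions': array([-1.20191593,  0.32098295, -0.0700811 ,  1.45053712,  0.02259857,
        1.37081912, -0.05687058]), 'qd': array([ 1.17096087e-03, -1.18860154e-03, -9.98403411e-04, -1.55449080e-04,
        3.82193039e-04, -9.37835272e-04, -9.32279757e-05]), 'joint_torque': array([-5.72064291e-04, -4.90790319e+01, -4.02784646e-01, -3.12612784e+01,
       -6.35330658e-02,  3.37896554e-02,  2.46385491e-05]), 'position': array([0.22583342, 0.60950308, 0.2225788 ]), 'tool_rot': array([5.54311354e-01, 3.09224473e+00, 4.90685288e-05]), 'ft_force': array([ 1.10117673,  0.40089878, -0.15412501]), 'torque': array([ 0.04952058,  0.01540103, -0.06075964]), 'grip_force': 0.0, 'grip_width': 1.0023928072952333}
```

View pics/scene0.png

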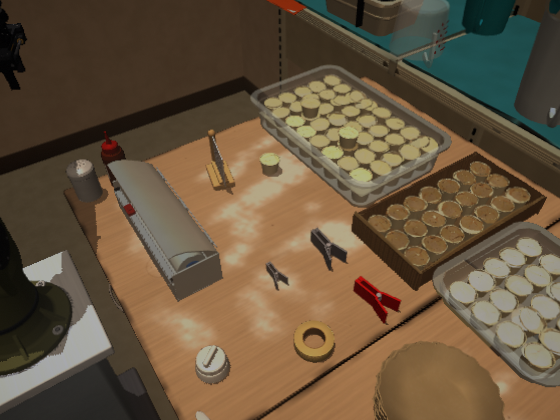

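View pics/top0.png

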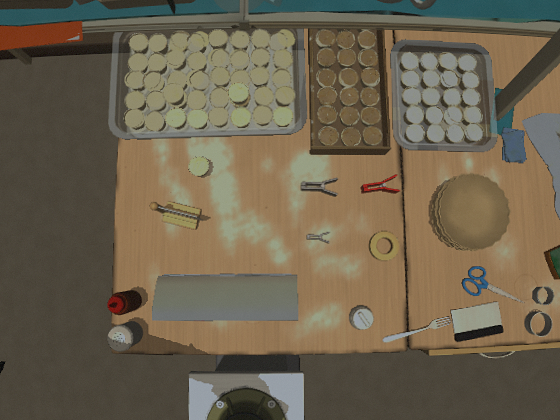

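The large grey clip is at about (319,186) in top and (328,248) in scene; the red one is beside it at (380,186), and the small clip is at (317,236). In the top picture the stand is at (178,215), with its post at (155,206) and the free edge to the right. I'll zoom in.

Run:
```python
from h import *
import pickle
t=pickle.load(open('top0.pkl','rb'));s=pickle.load(open('scene0.pkl','rb'))
def c(i,x,y,w=50,h=37): return cv2.resize(i['color'][y:y+h,x:x+w],(400,296),interpolation=cv2.INTER_CUBIC)
cv2.imwrite('pics/z0.png',np.vstack([np.hstack([c(t,295,168),c(t,150,196,60,44)]),np.hstack([c(s,304,225,60,44),c(s,190,125,90,67)])]))
for n,p in [('clip',[[300,177],[337,195]]),('stand',[[157,206],[206,217]])]: print(n,atz(t,p,.03).round(3))
```

```text
clip [[ 0.691 -0.156  0.03 ]
 [ 0.639 -0.259  0.03 ]]
stand [[0.612 0.245 0.03 ]
 [0.58  0.106 0.03 ]]
```

View pics/z0.png

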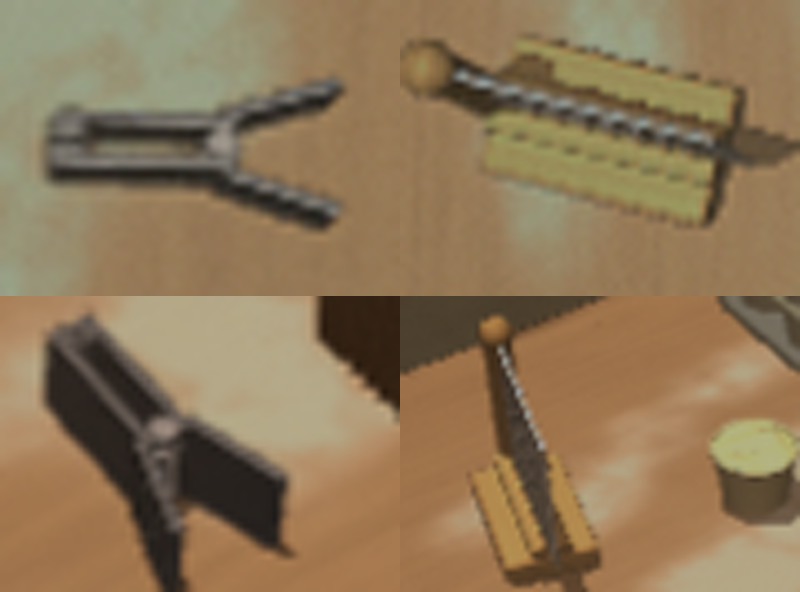

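```bash
cat > fit.py <<'E'
from h import *
import pickle
from scipy.optimize import least_squares
t=pickle.load(open('top0.pkl','rb'));s=pickle.load(open('scene0.pkl','rb'))
def fit(obs,x0):
    def W(p,m): m=np.array(m,float); return np.c_[R.from_euler('z',p[2]).apply(m)[:,:2]+p[:2],m[:,2]]
    f=lambda p:np.concatenate([(proj(i,W(p,m))-np.array(u)).ravel() for i,m,u in obs])
    r=least_squares(f,x0,loss='soft_l1'); print(r.x.round(4),r.fun.reshape(-1,2).round(1).tolist()); return r.x
if __name__=='__main__':
    M=[[0,0,.04],[.06,0,.04],[-.045,-.024,.04],[-.045,.024,.04]]
    tu=[[323.1,186.1],[301,186.5],[336.9,179.5],[336.6,194.9]]
    su=[[328.3,245.4],[314.2,229.8],[346.8,252.6],[330.7,258.6]]
    for o in ([(t,M,tu)],[(s,M,su)],[(t,M,tu),(s,M,su)]): fit(o,[.66,-.22,1.57])
    M=[[0,-.058,.116],[0,.05,.116],[0,.058,.127]]
    tu=[[196.8,218],[158.7,207.5],[153.7,206.2]]; su=[[222.6,159.7],[212.5,136.6],[211,132]]
    for o in ([(t,M,tu)],[(s,M,su)],[(t,M,tu),(s,M,su)]): p=fit(o,[.59,.18,0]); print(p[:2]+R.from_euler('z',p[2]).as_matrix()[:2,:2]@[0,-.058])
E
python3 fit.py
```

```text
[ 0.6615 -0.2154  1.5481] [[-1.4, 0.5], [-0.8, -0.2], [0.9, -1.0], [1.3, 0.5]]
[ 0.6628 -0.2194  1.5222] [[-0.3, -0.9], [-0.4, -1.3], [1.0, 0.4], [-0.0, 2.9]]
[ 0.6625 -0.2179  1.5357] [[-0.5, 0.2], [0.0, -0.8], [1.9, -1.2], [2.0, 0.4], [-0.8, -1.2], [-1.2, -1.5], [0.5, -0.2], [-0.3, 2.5]]
[ 0.583   0.1697 -0.267 ] [[0.7, 0.2], [-0.9, -0.1], [0.0, -0.1]]
[0.56765872 0.11370561]
[ 0.5845  0.1653 -0.2394] [[0.1, 0.5], [-0.2, -0.1], [0.1, -0.5]]
[0.57075923 0.10894556]
[ 0.584   0.1679 -0.2531] [[1.5, -0.5], [-0.2, -0.2], [0.6, -0.2], [-0.9, 0.1], [-0.6, -0.5], [-0.3, -0.9]]
[0.56944674 0.1117274 ]
```

```bash
cat > go.py <<'E'
from h import *
import sys
def go(x,y,z,yaw):
    "yaw: heading of clip x axis; tool y at yaw-90deg, tool z down"
    s=ctrl.get_state(); R0=R.from_rotvec(s['tool_rot'])
    yv=np.array([np.sin(yaw),-np.cos(yaw),0]); zv=np.array([0,0,-1.])
    best=None
    T=R.from_matrix(np.c_[np.cross(yv,zv),yv,zv])
    w=(R0.inv()*T).as_rotvec(); d=R0.inv().apply(np.array([x,y,z])-s['position'])*1000
    print('pos',s['position'].round(4),'t',round(s['time'],2),'grip',round(s['grip_width'],3),round(s['grip_force'],1),'F',s['ft_force'].round(1),'q',s['joint_positions'].round(2)); print('shift',d.round(1),'turn',w.round(3))
if __name__=='__main__': go(*map(float,sys.argv[1:5]))
E
python3 - <<'E'
from h import *
import pickle
t=pickle.load(open('top0.pkl','rb'));s=pickle.load(open('scene0.pkl','rb'))
for z in (0,.06): print(z,'tray near edge',atz(t,[[312,153],[388,153]],z).round(3).tolist(),'scene',atz(s,[[354,228],[415,277]],z).round(3).tolist())
print(atz(s,[[354,210]],.06).round(3), 'box',atz(t,[[153,318],[153,276],[298,318],[298,276]],.12).round(3).tolist())
E
python3 go.py .6 .2 .28 1.54;python3 go.py .662 -.247 .2 1.54
```

```text
0 tray near edge [[0.768, -0.193, 0.0], [0.768, -0.417, 0.0]] scene [[0.774, -0.187, 0.0], [0.791, -0.384, 0.0]]
0.06 tray near edge [[0.752, -0.188, 0.06], [0.752, -0.401, 0.06]] scene [[0.733, -0.226, 0.06], [0.749, -0.41, 0.06]]
[[ 0.772 -0.18   0.06 ]] box [[0.315, 0.223, 0.12], [0.42, 0.225, 0.12], [0.314, -0.142, 0.12], [0.419, -0.143, 0.12]]
pos [0.2258 0.6095 0.2226] t 0.6 grip 1.002 0.0 F [ 1.1  0.4 -0.2] q [-1.2   0.32 -0.07  1.45  0.02  1.37 -0.06]
shift [-493.1 -254.   -57.4] turn [0.    0.    1.247]
pos [0.2258 0.6095 0.2226] t 0.6 grip 1.002 0.0 F [ 1.1  0.4 -0.2] q [-1.2   0.32 -0.07  1.45  0.02  1.37 -0.06]
shift [-706.5 -651.7   22.6] turn [0.    0.    1.247]
```

jog_arm(increments=[{"tx":-706,"ty":-652,"tz":20,"wz":1.247,"gripper":1},{"tx":-706,"ty":-652,"tz":20,"wz":1.247,"gripper":1},{"tx":-706,"ty":-652,"tz":20,"wz":1.247,"gripper":1},{"tx":-706,"ty":-652,"tz":20,"wz":1.247,"gripper":1},{"tx":-706,"ty":-652,"tz":20,"wz":1.247,"gripper":1}])

```text
validation failed for argument at $.in...
```

```bash
python3 go.py .662 -.247 .2 1.54
```

```text
pos [0.2258 0.6095 0.2226] t 0.6 grip 1.002 0.0 F [ 1.1  0.4 -0.2] q [-1.2   0.32 -0.07  1.45  0.02  1.37 -0.06]
shift [-706.5 -651.7   22.6] turn [0.    0.    1.247]
```

jog_arm(increments=[{"tx":-30,"ty":-27,"tz":0,"wx":0,"wy":0,"wz":0.1,"gripper":1},{"tx":-60,"ty":-54,"tz":0,"wx":0,"wy":0,"wz":0.2,"gripper":1},{"tx":-90,"ty":-81,"tz":0,"wx":0,"wy":0,"wz":0.3,"gripper":1},{"tx":-120,"ty":-108,"tz":0,"wx":0,"wy":0,"wz":0.4,"gripper":1},{"tx":-150,"ty":-135,"tz":0,"wx":0,"wy":0,"wz":0.5,"gripper":1}])

```text
time: 1.02
position: [0.3202, 0.4291, 0.2227]
tool_rot: [1.309, 2.856, 0.001]
ft_force: [1.5, 0.6, -0.3]
grip_width: 0.998
grip_force: 0.0
```

```bash
python3 go.py .662 -.247 .2 1.54
```

```text
pos [0.3202 0.4291 0.2227] t 1.02 grip 0.998 0.0 F [ 1.5  0.6 -0.3] q [-1.05  0.08  0.07  1.74 -0.01  1.32 -0.26]
shift [-735.3 -182.5   22.5] turn [ 0.    -0.     0.742]
```

jog_arm(increments=[{"tx":-39,"ty":-10,"tz":0,"wx":0,"wy":0,"wz":0.1,"gripper":1},{"tx":-78,"ty":-20,"tz":0,"wx":0,"wy":0,"wz":0.2,"gripper":1},{"tx":-117,"ty":-30,"tz":0,"wx":0,"wy":0,"wz":0.3,"gripper":1},{"tx":-156,"ty":-40,"tz":0,"wx":0,"wy":0,"wz":0.4,"gripper":1},{"tx":-195,"ty":-49,"tz":0,"wx":0,"wy":0,"wz":0.5,"gripper":1}])

```text
time: 1.43
position: [0.4111, 0.2497, 0.223]
tool_rot: [-1.975, -2.443, -0.002]
ft_force: [1.3, 0.6, -0.3]
grip_width: 1.0
grip_force: 0.0
```

```bash
python3 go.py .662 -.247 .2 1.54
```

```text
pos [0.4111 0.2497 0.223 ] t 1.43 grip 1.0 0.0 F [ 1.3  0.6 -0.3] q [-0.86 -0.05  0.25  1.86  0.01  1.32 -0.4 ]
shift [-538.2  141.1   22.7] turn [ 0.001 -0.001  0.242]
```

jog_arm(increments=[{"tx":-39,"ty":10,"tz":0,"wx":0,"wy":0,"wz":0.05,"gripper":1},{"tx":-78,"ty":20,"tz":0,"wx":0,"wy":0,"wz":0.1,"gripper":1},{"tx":-117,"ty":31,"tz":0,"wx":0,"wy":0,"wz":0.15,"gripper":1},{"tx":-156,"ty":41,"tz":0,"wx":0,"wy":0,"wz":0.2,"gripper":1},{"tx":-195,"ty":51,"tz":0,"wx":0,"wy":0,"wz":0.242,"gripper":1}])

```text
time: 1.85
position: [0.5029, 0.0701, 0.2231]
tool_rot: [2.252, 2.19, 0.002]
ft_force: [1.0, 0.2, -0.6]
grip_width: 1.001
grip_force: 0.0
```

```bash
python3 go.py .662 -.247 .2 1.54
```

```text
pos [0.5029 0.0701 0.2231] t 1.85 grip 1.001 0.0 F [ 1.   0.2 -0.6] q [-0.66  0.01  0.47  1.81 -0.    1.32 -0.21]
shift [-312.5  168.    23. ] turn [ 0.001 -0.001  0.003]
```

jog_arm(increments=[{"tx":-35,"ty":19,"tz":0,"wx":0,"wy":0,"wz":0,"gripper":1},{"tx":-70,"ty":38,"tz":0,"wx":0,"wy":0,"wz":0,"gripper":1},{"tx":-105,"ty":57,"tz":0,"wx":0,"wy":0,"wz":0,"gripper":1},{"tx":-140,"ty":76,"tz":0,"wx":0,"wy":0,"wz":0,"gripper":1},{"tx":-175,"ty":94,"tz":0,"wx":0,"wy":0,"wz":0,"gripper":1}])

```text
time: 2.27
position: [0.5925, -0.1069, 0.223]
tool_rot: [2.249, 2.193, 0.002]
ft_force: [0.6, -0.2, -1.3]
grip_width: 1.0
grip_force: 0.0
```

jog_arm(increments=[{"tx":-35,"ty":19,"tz":6,"wx":0,"wy":0,"wz":0,"gripper":1},{"tx":-70,"ty":38,"tz":12,"wx":0,"wy":0,"wz":0,"gripper":1},{"tx":-105,"ty":57,"tz":18,"wx":0,"wy":0,"wz":0,"gripper":1},{"tx":-137,"ty":74,"tz":23,"wx":0,"wy":0,"wz":0,"gripper":1},{"tx":-137,"ty":74,"tz":23,"wx":0,"wy":0,"wz":0,"gripper":1}])

```text
time: 2.68
position: [0.6609, -0.2532, 0.1964]
tool_rot: [2.258, 2.181, -0.012]
ft_force: [-2.7, -0.7, 0.1]
grip_width: 0.997
grip_force: 0.0
```

```bash
python3 go.py .662 -.247 .01 1.54; python3 -c "
from h import *
a,b=vision.get_image('top'),vision.get_image('scene')
cv2.imwrite('pics/a1.png',np.hstack([cv2.resize(a['color'][140:260,250:380],(400,370)),cv2.resize(b['color'][190:320,270:410],(400,370))]))"
```

```text
pos [ 0.6609 -0.2532  0.1964] t 2.68 grip 0.997 0.0 F [-2.7 -0.7  0.1] q [-0.13  0.52  0.67  1.34 -0.31  1.39  0.5 ]
shift [  7.5   1.6 186.3] turn [-0.004  0.007 -0.004]
```

View pics/a1.png

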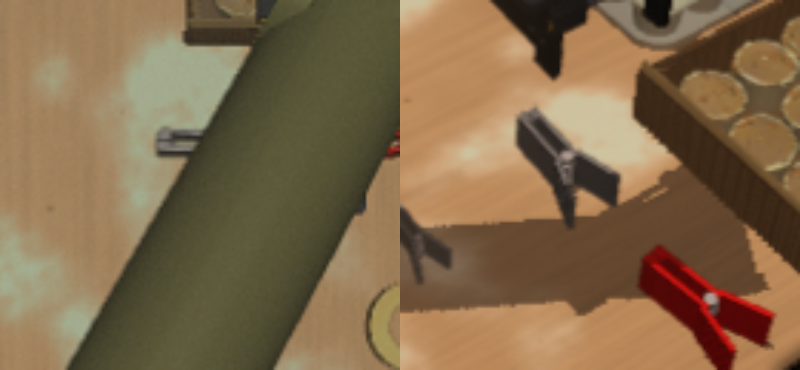

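The clip is undisturbed below the gripper, with its pin at about (565,160) in the crop. Now I'll descend.

jog_arm(increments=[{"tx":4,"ty":1,"tz":30,"wx":0,"wy":0,"wz":0,"gripper":1},{"tx":4,"ty":1,"tz":60,"wx":0,"wy":0,"wz":0,"gripper":1},{"tx":4,"ty":1,"tz":90,"wx":0,"wy":0,"wz":0,"gripper":1},{"tx":4,"ty":1,"tz":120,"wx":0,"wy":0,"wz":0,"gripper":1},{"tx":4,"ty":1,"tz":120,"wx":0,"wy":0,"wz":0,"gripper":1}])

```text
time: 3.2
position: [0.6597, -0.2355, 0.0734]
tool_rot: [-2.24, -2.189, 0.005]
ft_force: [-1.2, 0.3, -1.3]
grip_width: 0.999
grip_force: 0.0
```

```bash
python3 go.py .662 -.247 .01 1.54; python3 -c "
from h import *
b=vision.get_image('scene')
cv2.imwrite('pics/a2.png',cv2.resize(b['color'][170:290,260:420],(800,600),interpolation=cv2.INTER_CUBIC))"
```

```text
pos [ 0.6597 -0.2355  0.0734] t 3.2 grip 0.999 0.0 F [-1.2  0.3 -1.3] q [-0.13  0.6   0.62  1.48 -0.36  1.19  0.52]
shift [-11.8   3.2  63.3] turn [-0.009 -0.005  0.008]
```

View pics/a2.png

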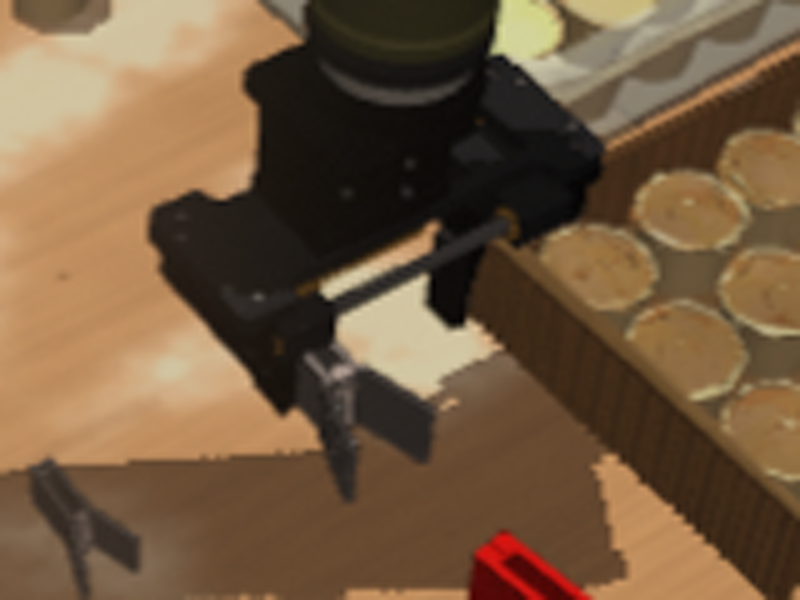

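jog_arm(increments=[{"tx":-8,"ty":2,"tz":6,"wx":0,"wy":0,"wz":0,"gripper":1},{"tx":-8,"ty":2,"tz":12,"wx":0,"wy":0,"wz":0,"gripper":1},{"tx":-8,"ty":2,"tz":18,"wx":0,"wy":0,"wz":0,"gripper":1},{"tx":-8,"ty":2,"tz":18,"wx":0,"wy":0,"wz":0,"gripper":1},{"tx":-8,"ty":2,"tz":18,"wx":0,"wy":0,"wz":0,"gripper":1}])

```text
time: 3.67
position: [0.6652, -0.2483, 0.062]
tool_rot: [2.25, 2.192, 0.001]
ft_force: [0.8, 0.2, 0.0]
grip_width: 0.999
grip_force: 0.0
```

```bash
python3 go.py .662 -.247 .01 1.54
```

```text
pos [ 0.6652 -0.2483  0.062 ] t 3.67 grip 0.999 0.0 F [0.8 0.2 0. ] q [-0.11  0.62  0.62  1.48 -0.38  1.16  0.54]
shift [ 1.2 -3.2 52. ] turn [ 0.001 -0.     0.005]
```

jog_arm(increments=[{"tx":0,"ty":-3,"tz":15,"wx":0,"wy":0,"wz":0,"gripper":1},{"tx":0,"ty":-3,"tz":30,"wx":0,"wy":0,"wz":0,"gripper":1},{"tx":0,"ty":-3,"tz":42,"wx":0,"wy":0,"wz":0,"gripper":1},{"tx":0,"ty":-3,"tz":52,"wx":0,"wy":0,"wz":0,"gripper":1},{"tx":0,"ty":-3,"tz":52,"wx":0,"wy":0,"wz":0,"gripper":1}])

```text
time: 4.08
position: [0.6602, -0.2472, 0.0062]
tool_rot: [-2.247, -2.189, 0.003]
ft_force: [-0.2, 0.6, -0.3]
grip_width: 1.002
grip_force: 0.0
```

jog_arm(increments=[{"tx":0,"ty":0,"tz":0,"wx":0,"wy":0,"wz":0,"gripper":0.9},{"tx":0,"ty":0,"tz":0,"wx":0,"wy":0,"wz":0,"gripper":0.85},{"tx":0,"ty":0,"tz":0,"wx":0,"wy":0,"wz":0,"gripper":0.8},{"tx":0,"ty":0,"tz":0,"wx":0,"wy":0,"wz":0,"gripper":0.75},{"tx":0,"ty":0,"tz":0,"wx":0,"wy":0,"wz":0,"gripper":0.7}], grip_force=20)

```text
time: 4.5
position: [0.6624, -0.2484, 0.0103]
tool_rot: [2.249, 2.192, 0.001]
ft_force: [0.8, 0.6, -0.1]
grip_width: 0.75
grip_force: 0.0
```

```bash
python3 go.py .662 -.247 .01 1.54; python3 -c "
from h import *
b=vision.get_image('scene')
cv2.imwrite('pics/a3.png',cv2.resize(b['color'][200:290,280:400],(800,600),interpolation=cv2.INTER_CUBIC))"
```

```text
pos [ 0.6624 -0.2484  0.0103] t 4.5 grip 0.75 0.0 F [ 0.8  0.6 -0.1] q [-0.1   0.67  0.59  1.52 -0.4   1.08  0.56]
shift [ 1.4 -0.5  0.3] turn [0.001 0.    0.005]
```

View pics/a3.png

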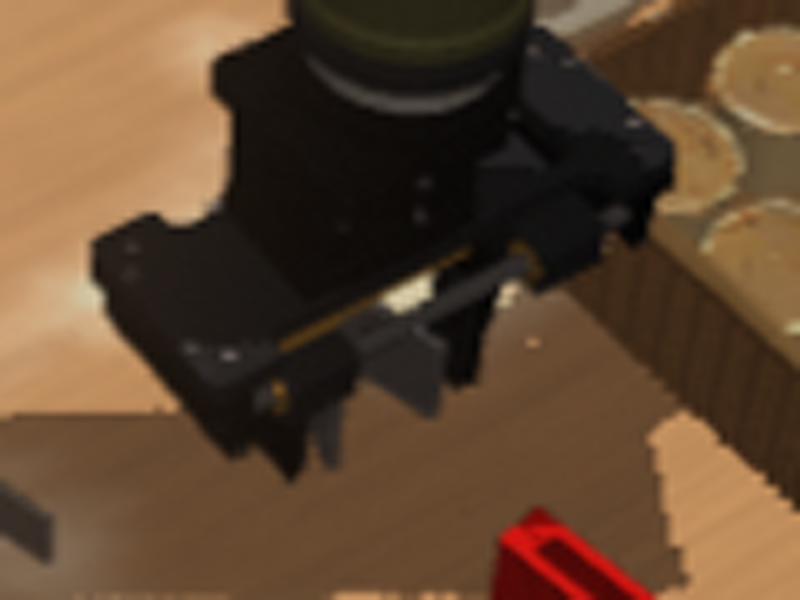

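Both tails lie between the fingers, so I'll squeeze.

jog_arm(increments=[{"tx":0,"ty":0,"tz":0,"wx":0,"wy":0,"wz":0,"gripper":0.6},{"tx":0,"ty":0,"tz":0,"wx":0,"wy":0,"wz":0,"gripper":0.5},{"tx":0,"ty":0,"tz":0,"wx":0,"wy":0,"wz":0,"gripper":0.4},{"tx":0,"ty":0,"tz":0,"wx":0,"wy":0,"wz":0,"gripper":0.3},{"tx":0,"ty":0,"tz":0,"wx":0,"wy":0,"wz":0,"gripper":0.2}], grip_force=22)

```text
time: 4.97
position: [0.662, -0.2485, 0.0097]
tool_rot: [2.25, 2.192, -0.0]
ft_force: [0.2, 0.7, 0.5]
grip_width: 0.412
grip_force: 5.4
```

jog_arm(increments=[{"tx":0,"ty":0,"tz":0,"wx":0,"wy":0,"wz":0,"gripper":0.1},{"tx":0,"ty":0,"tz":0,"wx":0,"wy":0,"wz":0,"gripper":0.1},{"tx":0,"ty":0,"tz":0,"wx":0,"wy":0,"wz":0,"gripper":0.1},{"tx":0,"ty":0,"tz":0,"wx":0,"wy":0,"wz":0,"gripper":0.1},{"tx":0,"ty":0,"tz":0,"wx":0,"wy":0,"wz":0,"gripper":0.1}])

```text
time: 5.38
position: [0.6622, -0.2483, 0.0097]
tool_rot: [2.25, 2.192, 0.0]
ft_force: [0.2, -0.7, 1.2]
grip_width: 0.277
grip_force: 22.0
```

jog_arm(increments=[{"tx":0,"ty":0,"tz":-15,"wx":0,"wy":0,"wz":0,"gripper":0.1},{"tx":0,"ty":0,"tz":-30,"wx":0,"wy":0,"wz":0,"gripper":0.1},{"tx":0,"ty":0,"tz":-45,"wx":0,"wy":0,"wz":0,"gripper":0.1},{"tx":0,"ty":0,"tz":-60,"wx":0,"wy":0,"wz":0,"gripper":0.1},{"tx":0,"ty":0,"tz":-60,"wx":0,"wy":0,"wz":0,"gripper":0.1}])

```text
time: 5.8
position: [0.6646, -0.2496, 0.075]
tool_rot: [2.245, 2.188, 0.006]
ft_force: [1.2, 0.4, -0.2]
grip_width: 0.281
grip_force: 22.0
```

```bash
python3 go.py .56 .02 .06 1.32; python3 -c "
from h import *
a,b=vision.get_image('top'),vision.get_image('scene')
cv2.imwrite('pics/a4.png',np.hstack([cv2.resize(a['color'][150:240,250:370],(400,300)),cv2.resize(b['color'][180:290,280:400],(400,300))]))"
```

```text
pos [ 0.6646 -0.2496  0.075 ] t 5.8 grip 0.281 22.0 F [ 1.2  0.4 -0.2] q [-0.12  0.6   0.62  1.48 -0.37  1.17  0.54]
shift [ 266.8 -111.7   13.7] turn [0.008 0.001 0.225]
```

View pics/a4.png

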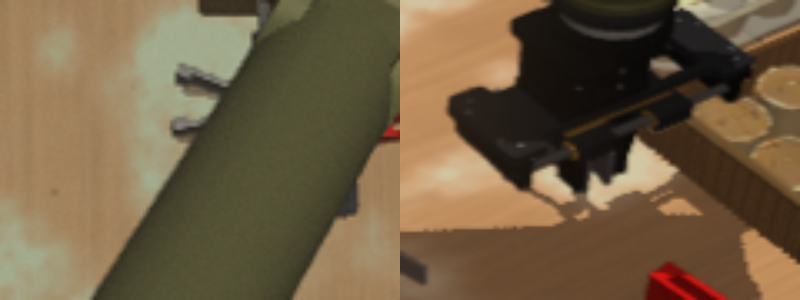

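The clip is held gaping; in the top crop its jaw tips are at about (177,75) and (172,128). Next is the pre-approach.

```bash
python3 go.py .538 -.01 .068 1.32; python3 -c "
from h import *
import pickle
t=pickle.load(open('top0.pkl','rb'));print(atz(t,[[302.4,180.5]],.105))"
```

```text
pos [ 0.6627 -0.2485  0.0712] t 5.9 grip 0.277 22.0 F [ 0.  -0.5 -0.6] q [-0.12  0.61  0.62  1.48 -0.37  1.17  0.54]
shift [ 235.2 -130.9    2.8] turn [0.003 0.    0.225]
[[ 0.666498   -0.15798552  0.105     ]]
```

jog_arm(increments=[{"tx":15,"ty":-8,"tz":0,"wx":0,"wy":0,"wz":0.02,"gripper":0.1},{"tx":40,"ty":-22,"tz":0,"wx":0,"wy":0,"wz":0.05,"gripper":0.1},{"tx":68,"ty":-38,"tz":0,"wx":0,"wy":0,"wz":0.08,"gripper":0.1},{"tx":97,"ty":-54,"tz":1,"wx":0,"wy":0,"wz":0.11,"gripper":0.1},{"tx":126,"ty":-70,"tz":2,"wx":0,"wy":0,"wz":0.14,"gripper":0.1}])

```text
time: 6.32
position: [0.5936, -0.1192, 0.0664]
tool_rot: [-2.399, -2.026, 0.002]
ft_force: [-0.3, 0.3, 0.2]
grip_width: 0.275
grip_force: 22.0
```

```bash
python3 go.py .538 -.01 .068 1.32
```

```text
pos [ 0.5936 -0.1192  0.0664] t 6.32 grip 0.275 22.0 F [-0.3  0.3  0.2] q [-0.39  0.41  0.67  1.76 -0.29  1.07  0.21]
shift [ 98.4 -73.1  -1.5] turn [-0.002  0.     0.083]
```

jog_arm(increments=[{"tx":28,"ty":-21,"tz":0,"wx":0,"wy":0,"wz":0.02,"gripper":0.1},{"tx":56,"ty":-42,"tz":-1,"wx":0,"wy":0,"wz":0.04,"gripper":0.1},{"tx":80,"ty":-60,"tz":-1,"wx":0,"wy":0,"wz":0.06,"gripper":0.1},{"tx":95,"ty":-71,"tz":-1,"wx":0,"wy":0,"wz":0.083,"gripper":0.1},{"tx":98,"ty":-73,"tz":-1,"wx":0,"wy":0,"wz":0.083,"gripper":0.1}])

```text
time: 6.73
position: [0.537, -0.007, 0.0675]
tool_rot: [-2.472, -1.932, 0.001]
ft_force: [-0.1, 1.0, -1.2]
grip_width: 0.28
grip_force: 22.0
```

jog_arm(increments=[{"tx":0,"ty":0,"tz":0,"wx":0,"wy":0,"wz":0,"gripper":0.1},{"tx":0,"ty":0,"tz":0,"wx":0,"wy":0,"wz":0,"gripper":0.1},{"tx":0,"ty":0,"tz":0,"wx":0,"wy":0,"wz":0,"gripper":0.1},{"tx":0,"ty":0,"tz":0,"wx":0,"wy":0,"wz":0,"gripper":0.1},{"tx":0,"ty":0,"tz":0,"wx":0,"wy":0,"wz":0,"gripper":0.1}])

```text
time: 7.15
position: [0.5398, -0.0133, 0.0685]
tool_rot: [2.482, 1.925, -0.001]
ft_force: [-0.7, -0.1, -0.1]
grip_width: 0.279
grip_force: 22.0
```

```bash
python3 go.py .5543 .0525 .061 1.32; python3 -c "
from h import *
import pickle
a,b=vision.get_image('top'),vision.get_image('scene')
pickle.dump((a,b),open('p1.pkl','wb'))
cv2.imwrite('pics/a5.png',np.hstack([cv2.resize(a['color'][180:255,150:250],(400,300),interpolation=cv2.INTER_CUBIC),cv2.resize(b['color'][120:240,180:340],(400,300),interpolation=cv2.INTER_CUBIC)]))"
```

```text
pos [ 0.5398 -0.0133  0.0685] t 7.15 grip 0.279 22.0 F [-0.7 -0.1 -0.1] q [-0.63  0.26  0.68  1.92 -0.19  1.02 -0.12]
shift [67.4 -2.3  7.5] turn [ 0.     0.001 -0.   ]
```

View pics/a5.png

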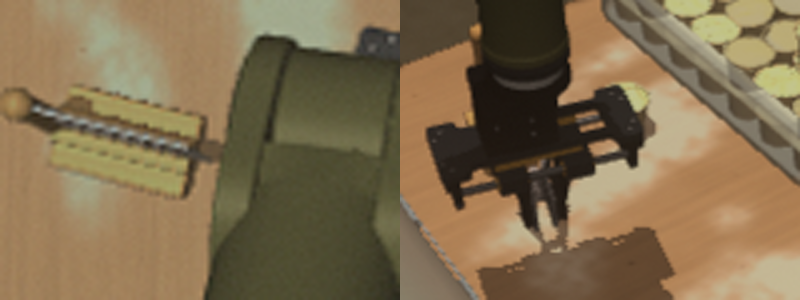

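jog_arm(increments=[{"tx":6,"ty":0,"tz":1,"wx":0,"wy":0,"wz":0,"gripper":0.1},{"tx":14,"ty":-1,"tz":2,"wx":0,"wy":0,"wz":0,"gripper":0.1},{"tx":22,"ty":-1,"tz":3,"wx":0,"wy":0,"wz":0,"gripper":0.1},{"tx":29,"ty":-1,"tz":4,"wx":0,"wy":0,"wz":0,"gripper":0.1},{"tx":34,"ty":-1,"tz":5,"wx":0,"wy":0,"wz":0,"gripper":0.1}])

```text
time: 7.67
position: [0.5471, 0.0234, 0.0634]
tool_rot: [-2.478, -1.931, -0.0]
ft_force: [-0.4, 0.3, -0.8]
grip_width: 0.277
grip_force: 22.0
```

```bash
python3 go.py .5543 .0525 .061 1.32; python3 -c "
from h import *
import pickle
a,b=vision.get_image('top'),vision.get_image('scene')
pickle.dump((a,b),open('p2.pkl','wb'))
cv2.imwrite('pics/a6.png',np.hstack([cv2.resize(a['color'][190:250,150:230],(400,300),interpolation=cv2.INTER_CUBIC),cv2.resize(b['color'][120:240,160:320],(400,300),interpolation=cv2.INTER_CUBIC)]))"
```

```text
pos [0.5471 0.0234 0.0634] t 7.67 grip 0.277 22.0 F [-0.4  0.3 -0.8] q [-0.67  0.28  0.66  1.91 -0.2   1.02 -0.17]
shift [30.  -0.2  2.4] turn [-0.    -0.     0.004]
```

View pics/a6.png

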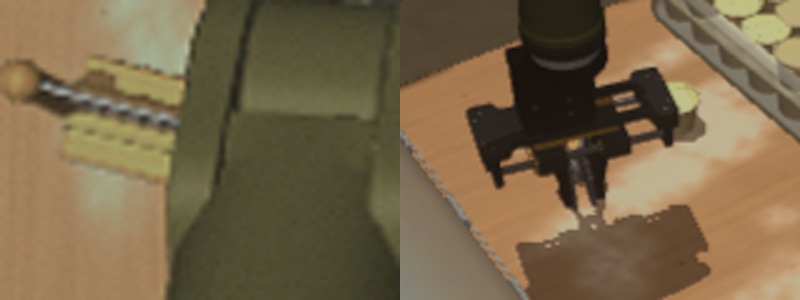

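jog_arm(increments=[{"tx":6,"ty":0,"tz":1,"wx":0,"wy":0,"wz":0,"gripper":0.1},{"tx":13,"ty":0,"tz":1,"wx":0,"wy":0,"wz":0,"gripper":0.1},{"tx":20,"ty":0,"tz":2,"wx":0,"wy":0,"wz":0,"gripper":0.1},{"tx":26,"ty":0,"tz":2,"wx":0,"wy":0,"wz":0,"gripper":0.1},{"tx":30,"ty":0,"tz":2,"wx":0,"wy":0,"wz":0,"gripper":0.1}])

```text
time: 8.18
position: [0.5545, 0.0518, 0.0615]
tool_rot: [-2.479, -1.93, -0.0]
ft_force: [0.4, -0.1, -0.1]
grip_width: 0.28
grip_force: 22.0
```

jog_arm(increments=[{"tx":0,"ty":0,"tz":0,"wx":0,"wy":0,"wz":0,"gripper":0.1},{"tx":0,"ty":0,"tz":0,"wx":0,"wy":0,"wz":0,"gripper":0.1},{"tx":0,"ty":0,"tz":0,"wx":0,"wy":0,"wz":0,"gripper":0.1},{"tx":0,"ty":0,"tz":0,"wx":0,"wy":0,"wz":0,"gripper":0.1},{"tx":0,"ty":0,"tz":0,"wx":0,"wy":0,"wz":0,"gripper":0.1}])

```text
time: 8.6
position: [0.5542, 0.0501, 0.0616]
tool_rot: [2.481, 1.928, 0.0]
ft_force: [-0.3, -0.1, -0.8]
grip_width: 0.275
grip_force: 22.0
```

```bash
python3 go.py .5543 .0525 .061 1.32; python3 -c "
from h import *
import pickle
a,b=vision.get_image('top'),vision.get_image('scene')
t,s=[pickle.load(open(f,'rb')) for f in ('top0.pkl','scene0.pkl')]
g=cv2.resize(np.clip(b['color'][130:210,190:290].astype(float)*1.6,0,255).astype(np.uint8),(600,480),interpolation=cv2.INTER_CUBIC)
h=np.vstack([cv2.resize(i['color'][195:235,145:195],(200,160)) for i in (t,a)]+[np.zeros((160,200,3),np.uint8)])
cv2.imwrite('pics/a7.png',np.hstack([g,h]))"
```

```text
pos [0.5542 0.0501 0.0616] t 8.6 grip 0.275 22.0 F [-0.3 -0.1 -0.8] q [-0.7   0.3   0.64  1.89 -0.21  1.02 -0.21]
shift [ 2.3 -0.5  0.6] turn [ 0.    -0.     0.001]
```

View pics/a7.png

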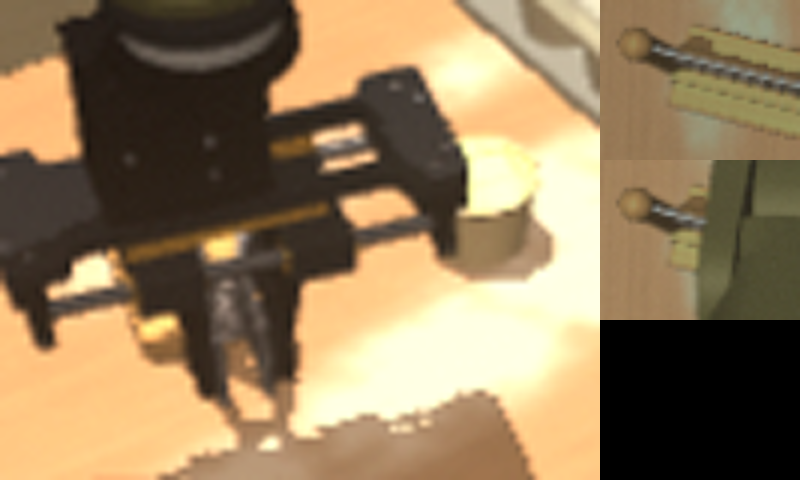

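In the picture the clip gapes where the fit puts the card edge, which the hand itself hides. The stand's post at (633,42) and (633,203) in the two right-hand crops has not moved, and the force readings are at noise level. Handing in.

```bash
python3 -c "
from bench import ctrl
print(ctrl.close_job())"
```

```text
the job is handed in; nothing more can be done
None
```

I handed the job in with the large clip squeezed fully open in the gripper and gaping around the card's free edge. By calculation the edge is about 30 mm inside from the pin, near clip mid-height. The hand hid the edge from both cameras, so its position between the jaws comes from the fitted geometry. The post had not moved and forces stayed at noise level. The job returned no verdict.

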